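# Date-stamp the three label panels of a fallen spice tub

### The arm

A 6-joint arm with a two-finger parallel gripper is mounted at the origin on a cart in front of the work surface, level with it; the furniture and walls round the work are solid. World frame = base frame: x ahead of the robot, y to its left, z up, the work surface at z = 0. Lengths are in mm, angles in rad, forces in N, time in s.
With the tool pointing down it reaches from about 350 to 775 mm from the base axis. Payload 7.3 kg.
Tool frame: the origin (TCP) lies midway between the tips of the shut fingers; the grasp point (between the pads) lies 19 mm behind it; z points along the fingers, x is the direction in which the jaws open and shut, and the axes are right-handed (so a half turn about z gives the same grasp; the last joint's range is limited). The gripper opens to 92 mm and grips with 3 to 60 N. Pads are 19 mm wide; open, the fingers measure 130 mm over their backs; the gripper's body (75 mm by 190 mm) begins 47 mm behind the grasp point.
Start: joints at [1.088, 0.342, 1.524, -0, 1.275, -0.146], TCP at [173.482, 495.529, 226.741] pointing down, gripper open.
Joint ranges: [-2.53, 2.53], [-0.77, 2.02], [0.04, 2.7], [-1, 4.14], [0.28, 2.66], [-3.11, 3.11]. Speed limits (rad/s): [2.57, 2.57, 3.14, 3.14, 3.14, 3.14].

### API

Orientations are given as [roll, pitch, yaw] about the fixed x, y, z axes, in that order (R = Rz(yaw) Ry(pitch) Rx(roll)).
In Python, from plant import bot gives the robot as it stands.
- The arm moves only by the shell command python3 -m pendant 'ROWS' [OPENING]. ROWS is JSON, a list of rows, each an object with "linear": the shift along the world's x, y, z in mm, a list of three; "twist": the turn about the world's z in degrees. In form: [{"linear": [x, y, z], "twist": twist}, ...]. A call has 1 to 20 rows; each row is the pose to reach, as a shift and turn from the pose commanded when the call began; what a row does not reach only later rows make up. A row lasts 1/8 s, in which the tool goes at most 62.5 mm and 10.7 degrees, less where a joint would pass 70% of its speed; a pose out of reach is approached as far as the arm can. A call with a gripper value outside its range is refused whole. OPENING is the closure in counts, from 0 (fully open) to 255 (shut), set as the call begins (- or left out, the last holds). The fingers move at their own pace and stop on an object; the grip force is fixed at half the most. Time passes only in rows, so rows that repeat a pose let the fingers close. It gives the time, the measured TCP pose, the force and the opening at its end, in the units of the state.
- bot.get_obs(): the state, without advancing time (a new reading comes with each control period).
- bot.capture(name): name is "side" or "top"; returns a dict with "frame" (384x512x3 uint8, blue, green, red), "z_map" (384x512 float32, mm along the optical axis (not along the pixel's ray), 0 where there is no reading), "fx", "fy", "cx", "cy" (pixels), "rvec" (rotation vector, rad) and "tvec" (3), from world to camera coordinates, as OpenCV has them. Camera axes: x right, y down, z forward; pixel columns grow to the right and rows downward; lengths in mm; the calibration is good to about 2 mm. A picture is of the moment at which its call begins.
- bot.close_job(): hands the job in, once; it reports no verdict.
The state is a dict: "time": time; "joint_positions": joint angles; "dq": joint speeds; "tau": joint torques, N m; "tool_pos": TCP position; "tcp_rot": TCP orientation; "contact_force": force on the tool from outside, world axes, zero at the start; "moment": the same for the moment, N m; "grip_width": finger opening in mm.
Only numpy, scipy, OpenCV 4.12 (cv2) and the standard library are available. Lean on these libraries where they do the work, as an engineer would, in place of code of your own. Each camera call takes 0.05 s, during which the arm holds its last target. There are 200 camera calls.

### The job

Pick up the square spice tub that has fallen over and press each of its three label panels onto the sloping date stamp - first the left panel, then the front, then the right - each time with the tub's cap end up the slope, the panel flat and centred on the pad, and the spring head pushed fully home, firmly but without ramming it. Then stand the tub upright in the gap between the two finished tubs in the steel tray, leaving those two standing in their places, and let go.

Things in the scene. Friction and masses are not known exactly. Their poses are not given: they have to be found in the camera images.
- tub: The only tub lying down at the start: square plastic spice tub, 0.25 kg, body 64 x 64 mm with flat sides, 112 mm high, then a shoulder and a round white cap (58 mm across, 118 to 140 mm up). Origin: centre of its underside; z towards the cap. Finger ribs cross its +x side, the back; -x is the front, +y the left and -y the right side (seen facing the front, cap up). Starts on its ribs.
- panel_left (a point): Centre of the blank white label panel of the left side (+y, on the surface, 32 mm from the tub's axis, 45 mm above the underside). Panels are 48 mm wide and 44 mm high (23 to 67 mm up); the body above them is free to hold. Axes as the tub's.
- panel_front (a point): Centre of the front label panel, on the side surface (-x side, 32 mm from the axis, 45 mm above the underside). Axes as the tub's.
- panel_right (a point): Centre of the right label panel, on the side surface (-y side, 32 mm from the axis, 45 mm above the underside). Axes as the tub's.
- tub_cap (a point): Middle of the top of the tub's cap, 140 mm above its underside. Axes as the tub's.
- stamp_pad (a point): Centre of the face of the stamp's rubber pad (36 mm wide, 26 mm high), 88 mm above the worktop; it moves with the head. x: pressing direction, square into the pad, 30 degrees below level (the pad looks upward); y: level, across the pad; z: up the pad's slope, 30 degrees from vertical, leaning over the stamp: where the tub's cap end must point.
- stamp: The fixed grey bench date stamp. Origin on the worktop; -x is the pad side, z up; pad at x = -50, z = 88 mm. The head (40 x 30 mm) stands 27 mm out of the collar of a barrel (50 x 44 mm in section) that slopes down and away from the pad for 105 mm, over a base plate 130 x 96 mm that begins 20 mm behind the pad, seen from above.
- stamp_head (a joint): How far the spring-loaded stamp head is pushed in along x: 0 at rest, 0.010 m fully home on its stop. The spring takes about 3.5 N to start and 7 N at the end.
- tray: Shallow steel tray fixed on the worktop, 262 x 92 mm, rim 13 mm high, floor 2.5 mm thick. Origin: centre of its underside; x runs along it, z up. Finished tubs stand near x = -85 and +85 mm; the gap between them, about 105 mm long, is centred near x = 0, y = 0.
- tub_near: Finished tub (same size and shape, panels already stamped) standing at the near end of the tray (-x). Origin: centre of its underside, z up.
- tub_far: Finished tub (same size and shape) standing at the far end of the tray (+x). Origin: centre of its underside, z up.

How it is judged (in metres and radians):
On the way, in this order (a step that is already met when the one before it is completed fails the run):
1. the left label panel is pressed flat and centred on the pad, cap end up the slope, with the head fully home (value of joint stamp_head above 0.008 m and distance between panel_left and stamp_pad below 0.011 m and angle between the y axis of tub and the x axis of stamp_pad, either way round below 0.14 rad and angle between the z axis of tub and the z axis of stamp_pad, either way round below 0.14 rad and z of tub_cap in the frame of stamp_pad above 0.05 m), for 0.15 s.
2. the front label panel is pressed flat and centred on the pad, cap end up the slope, with the head fully home (value of joint stamp_head above 0.008 m and distance between panel_front and stamp_pad below 0.011 m and angle between the x axis of tub and the x axis of stamp_pad, either way round below 0.14 rad and angle between the z axis of tub and the z axis of stamp_pad, either way round below 0.14 rad and z of tub_cap in the frame of stamp_pad above 0.05 m), for 0.15 s.
3. the right label panel is pressed flat and centred on the pad, cap end up the slope, with the head fully home (value of joint stamp_head above 0.008 m and distance between panel_right and stamp_pad below 0.011 m and angle between the y axis of tub and the x axis of stamp_pad, either way round below 0.14 rad and angle between the z axis of tub and the z axis of stamp_pad, either way round below 0.14 rad and z of tub_cap in the frame of stamp_pad above 0.05 m), for 0.15 s.
At the end, for the whole second after the job is handed in: Left, front, right were stamped in turn (head 8 mm in, panel within 11 mm of the pad centre and 0.14 rad of square, cap end up, 0.15 s). Tub upright within 0.1 rad, at rest on the tray floor, within 35 mm along and 22 mm across of its centre; both finished tubs upright at their ends; head back out (x of tub in the frame of tray between -0.035 and 0.035 m and y of tub in the frame of tray between -0.022 and 0.022 m and z of each of tub, tub_near, tub_far in the frame of tray below 0.01 m and angle between each of tub, tub_near, tub_far's own z axis and vertical below 0.1 rad and linear speed of each of tub, tub_near, tub_far below 0.02 m/s and x of tub_near in the frame of tray between -0.12 and -0.05 m and y of tub_near in the frame of tray between -0.022 and 0.022 m and x of tub_far in the frame of tray between 0.05 and 0.12 m and y of tub_far in the frame of tray between -0.022 and 0.022 m and value of joint stamp_head below 0.002 m); the robot touches nothing.
It fails at once if the tub is rammed against the stamp head (over 60 N) (contact force between tub and stamp above 60 N).
It fails at once if a finished tub is tipped or shoved about (angle between any of tub_near, tub_far's own z axis and vertical above 0.35 rad or distance of any of tub_near, tub_far from where it was at the start of the episode above 0.03 m).
It also fails if it takes over 72 s, if anything falls off the work surface, if the arm or the gripper's body presses on something with over 40 N, if the wrist force passes 120 N, or if a joint passes its speed limit or range.

## Working session

There is one attempt and no reset: what is moved stays moved. The work goes in short steps, Python scripts to look and compute and a shell command to move; the robot and the scene stay as the last step left them, time stands still between calls to the robot, and variables do not carry over. Pictures are saved under pics/ and viewed, about 8 in all and at most 12, crops included, and the job is handed in when it is done.

```bash
ls; mkdir -p pics; cat > h.py <<'E'
import numpy as np, cv2
from plant import bot
def cap(n):
    c=bot.capture(n); c['R']=cv2.Rodrigues(np.array(c['rvec'],float))[0]; c['t']=np.array(c['tvec'],float).ravel(); return c
def cloud(c):
    z=c['z_map'].astype(float); v,u=np.mgrid[:z.shape[0],:z.shape[1]]
    P=np.stack([(u-c['cx'])/c['fx']*z,(v-c['cy'])/c['fy']*z,z],-1)
    W=(P-c['t'])@c['R']; W[z==0]=np.nan; return W
E
python3 - <<'E'
from h import *
print(bot.get_obs())
a,b=cap('side'),cap('top')
np.savez('first.npz',s=cloud(a),t=cloud(b),si=a['frame'],ti=b['frame'])
for n,c in(('side',a),('top',b)):
    print(n,'cam pos',-c['R'].T@c['t'],'fwd',c['R'][2],c['fx'])
    cv2.imwrite(f'pics/{n}0.png',c['frame'])
cv2.imwrite('pics/both0.png',cv2.resize(np.vstack([a['frame'],b['frame']]),None,fx=.78,fy=.78))
E
```

```text
pics
{'time': 0.0, 'joint_positions': array([ 1.08801000e+00,  3.42711755e-01,  1.52504151e+00, -3.40428695e-05,
        1.27542376e+00, -1.45956688e-01]), 'dq': array([-1.28347148e-03,  7.35424978e-04,  9.25710053e-04,  8.45288003e-04,
       -9.24900427e-05,  3.53053863e-04]), 'tau': array([-3.40790311e-04, -4.31248677e+01, -2.44213682e+01,  7.17396406e-02,
        5.61807049e-02, -1.29413747e-04]), 'tool_pos': array([173.27703974, 495.12659504, 226.04212508]), 'tcp_rot': array([-3.14139443e+00,  1.57226096e-03,  1.23397677e+00]), 'contact_force': array([-0.3298433 , -1.04628216,  0.1729247 ]), 'moment': array([-0.02163954, -0.00181402,  0.04989114]), 'grip_width': 91.78418492860914}
side cam pos [492.7301961  706.16332048 620.28034292] fwd [ 0.04055142 -0.78666814 -0.61604287] 351.7061878118246
top cam pos [ 351.62987689   19.13190169 1277.43429808] fwd [ 0.16389359 -0.00887956 -0.98643806] 434.7578076655134
```

View pics/both0.png

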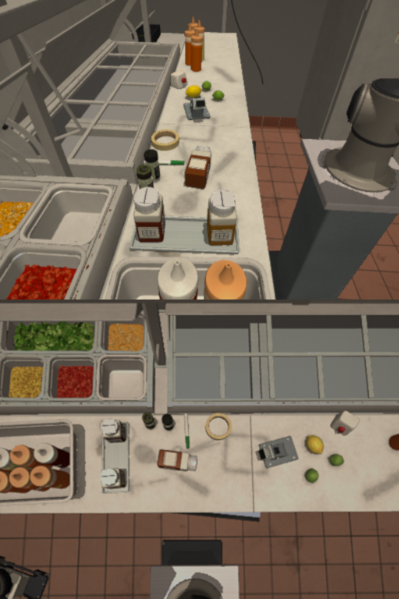

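```bash
python3 - <<'E'
from h import *
d=np.load('first.npz')
t=d['ti'][140:270,120:390]; s=d['si'][80:330,150:350]
cv2.imwrite('pics/c1.png',np.vstack([cv2.resize(t,(675,325),interpolation=cv2.INTER_CUBIC)]))
W=d['t']; print(np.array2string(W[150:265:6,125:385:8,2].round(0),max_line_width=400,threshold=99999))
for (v,u) in[(150,125),(150,385),(262,125),(262,385)]: print(v,u,W[v,u].round())
E
```

```text
[[  2.  -4.   1.  -1.  -1.  -1.  -4.  -3. 108.   3.  -3. 105.  -1.  -2.  11.  -1.  -1.  -2.  26.  21.  25.  -3.   1.  -0.   3.  -2.  -3.   0.  -2.  -0.  -1.   0.   4.]
 [  3. 142. 145. 115.   3.  -0.  -0.  -3. 102.  66.   3. 105.  77.  -5.  16.   2.   7.  -2.   8.  -7.  nan  27.   0.  -1.   3.  -0.   3.   1.  -1.   1.  -3.   2.   2.]
 [  0. 145. 143. 145.  54.   1.   7.  -2.  64.  25.  -0.  79.  42.   2.  17.   2.  -3.   6.   0.   3.   4.  26.  -2.   5.   2.  -1.  -2.  -0.  -0.  -2.   5.  -1.  -3.]
 [  6. 146. 145. 133.  56.   2.   2.   4.   2.   0.  -2.   0.  -4.  -0.  14.   3.  -5.   0.  -5.   5.   5.  21.  -1.   0.   1.   2.   3.  -4.  -0.  -1.   3.  -2.   4.]
 [ -0. 117. 121. 111.  61.   1.  -2.   2.  -2.   5.  -1.   0.  -1.  -2.  11.   3.   0.   1.  24.  22.  26.  -1.   0.  -0.   0.  -5.  -1.  -5.   1.   2.  -0.  -0.   3.]
 [  1.   6.  62.  62.  47.   3.   1.   2.   2.   2.  -3.  -1.   3.   0.   9.   6.   1.  -2.   7.   5.   2.  -5.  -5.   2.  -0.  -1.  -4.   6.  -1.  11.  13.  16.   5.]
 [ -1.   5.  -0.   6.   3.   3.   2.  -5.   3.   4.   3.  -2.   3.  -0.   1.   1.  -0.   0. 
[... 1666 characters left out ...]
 3.  -6.  -0.   1.   2.   3.  -0.   6.  -1.   1.  -1.  -0.  -2.  -1.   1.   4.  -2.   1.]
 [  4.   0.  -4.  -4.   3.   1.   3.   0.  -2.  -0.   2.   1.  -5.  -0.  -5.   1.  -4.  -1.  -1.   3.  -1.  -3.  -0.   0.   2.  -1.   1.   1.   1.  nan  -1.   0.  -4.]
 [ -2.  -0.  -5.   2.  -6.   0.   4.   5.  -2.  -1.  -0.   1.   5.   4.   1.   6.  -1.   3.  -4.  -0.   1.   2.   1.   2.  -2.  -2.  -1.  -1.   6.   0.  -2.  -6.  -0.]
 [ -4.   1.   1.  -1.  nan   4.  -4.   2.   1.   2.   7.  -1.   1.  -1.   1.  -3.   0.  -0.  -0.   0.   0.   3.   6.   3.   2.   1.   1.   1.  -4.   1.   1.   2.  -0.]]
150 125 [707. 369.   2.]
150 385 [ 705. -420.   -3.]
262 125 [372. 355.   6.]
262 385 [ 367. -400.   -1.]
```

View pics/c1.png

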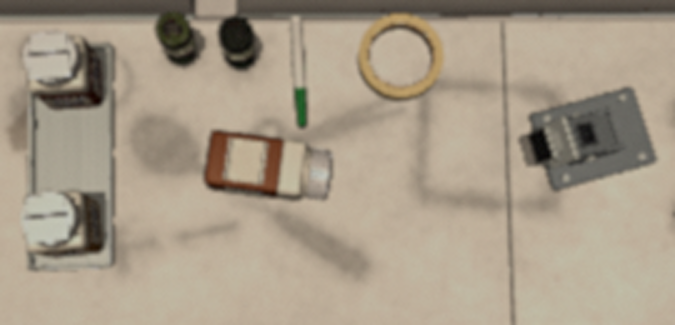

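```bash
cat > m.py <<'E'
from h import *
d=np.load('first.npz'); W=d['t']; S=d['s']; I=d['ti']
X,Y,Z=W[...,0],W[...,1],W[...,2]
def rect(m,name,WW=W):
    P=WW[m][:,:2].astype(np.float32); r=cv2.minAreaRect(P); print(name,m.sum(),'c',np.round(r[0],1),'size',np.round(r[1],1),'ang',round(r[2],2),'z',np.median(WW[m][:,2]).round(1)); return P
win=(X>400)&(X<640)&(Y>-20)&(Y<230)
def big(m):
    n,l,s,_=cv2.connectedComponentsWithStats(cv2.morphologyEx(m.astype(np.uint8),cv2.MORPH_OPEN,np.ones((3,3),np.uint8))); return l==1+np.argmax(s[1:,4])
m=big(win&(Z>52)&(Z<75)); P=rect(m,'tub+cap top'); print(cv2.boundingRect(m.astype(np.uint8)))
hsv=cv2.cvtColor(I,cv2.COLOR_BGR2HSV)
br=m&(hsv[...,1]>110); rect(br,'brown')
sw=(X>430)&(X<680)&(Y<-180)&(Y>-400)
# grey = low saturation vs beige table
g=big(sw&(hsv[...,1]<35)&(Z<40)|sw&(Z>7)&(Z<25)&(hsv[...,1]<35)); rect(g,'stamp base')
g2=big(sw&(Z>45)); rect(g2,'stamp upper')
tw=(X>330)&(X<720)&(Y>230)&(Y<350)
rect(big(tw&(Z>3)),'tray all')
for a,b in((600,720),(380,560)):
    q=big(tw&(X>a)&(X<b)&(Z>136)); P=rect(q,'fin cap'); print(P.mean(0))
print('side cloud')
X,Y,Z=S[...,0],S[...,1],S[...,2]
m=(X>400)&(X<640)&(Y>-20)&(Y<230)&(Z>52)&(Z<75); rect(big(m),'tub side',S)
m=(X>430)&(X<680)&(Y<-180)&(Y>-400)&(Z>60);
try: rect(big(m),'stamp upper side',S)
except Exception as e: print(e)
tw=(X>330)&(X<720)&(Y>230)&(Y<350)
for a,b in((600,720),(380,560)):
    q=big(tw&(X>a)&(X<b)&(Z>136)); P=rect(q,'fin cap',S)
rect(big(tw&(Z>8)&(Z<18)),'tray side',S)
E
python3 m.py
```

```text
tub+cap top 1023 c [526.8  60.4] size [141.   65.6] ang 81.31 z 63.4
(201, 192, 51, 27)
brown 315 c [530.4  86.8] size [81.1 62.7] ang 82.25 z 63.8
stamp base 777 c [ 564.1 -323.7] size [ 93.2 128.1] ang 14.87 z 13.4
stamp upper 580 c [ 554.  -285.4] size [ 54.9 104.7] ang 12.06 z 82.5
tray all 944 c [619.8 296.7] size [ 75.3 153.3] ang 51.41 z 114.0
fin cap 366 c [635.  291.1] size [56.8 53.9] ang 0.61 z 144.1
[633.39294 291.09033]
fin cap 388 c [460.4 287.4] size [55.5 52.9] ang 89.72 z 143.7
[459.9853  287.25388]
side cloud
tub side 1032 c [530.1  60. ] size [141.8  64.6] ang 82.82 z 65.4
stamp upper side 234 c [ 556.8 -284.8] size [ 51.  105.2] ang 17.93 z 87.8
fin cap 705 c [636.8 292. ] size [56. 57.] ang 82.59 z 145.0
fin cap 733 c [462.7 287.8] size [56.7 57.5] ang 2.98 z 144.8
tray side 292 c [470.8 334.5] size [136.3  47.5] ang 22.16 z 15.3
```

```bash
python3 -m pendant '[{"linear":[20,-27,0],"twist":-5},{"linear":[55,-73,0],"twist":-13},{"linear":[90,-120,0],"twist":-21},{"linear":[125,-167,0],"twist":-29},{"linear":[160,-213,0],"twist":-37},{"linear":[195,-260,0],"twist":-45},{"linear":[230,-307,-20],"twist":-53},{"linear":[265,-353,-40],"twist":-61},{"linear":[300,-400,-60],"twist":-69},{"linear":[330,-440,-80],"twist":-75},{"linear":[350,-467,-100],"twist":-78.7},{"linear":[350,-467,-100],"twist":-78.7},{"linear":[350,-467,-100],"twist":-78.7}]' 0
python3 - <<'E'
from h import *
a=cap('side');b=cap('top')
cv2.imwrite('pics/c2.png',np.hstack([cv2.resize(a['frame'][120:270,190:330],(420,450)),cv2.resize(b['frame'][150:250,180:270],(380,450))[:, :380]]))
# dark pad from the first views: rays
d=np.load('first.npz')
for k,im,c in(('s',d['si'],a),('t',d['ti'],b)):
    W=d[k]; hsv=cv2.cvtColor(im,cv2.COLOR_BGR2HSV)
    m=(W[...,2]>65)&(abs(W[...,0]-545)<50)&(abs(W[...,1]+240)<40)
    q=m&(hsv[...,2]<60)
    print(k,m.sum(),q.sum(),W[q].mean(0).round(1) if q.sum() else '', W[m].min(0).round(),W[m].max(0).round())
    if q.sum()>20:
        P=W[q]; P=P[np.abs(P-np.median(P,0)).max(1)<25]; u,s,vt=np.linalg.svd(P-P.mean(0)); print(len(P),'mean',P.mean(0).round(1),'normal',vt[2].round(3))
# tray outline: grey-ish low saturation on plane z=13 top view
W=d['t']
hsv=cv2.cvtColor(d['ti'],cv2.COLOR_BGR2HSV)
m=(W[...,0]>390)&(W[...,0]<700)&(W[...,1]>225)&(W[...,1]<360)&(W[...,2]<22)&((hsv[...,1]<38))
n,l,s,_=cv2.connectedComponentsWithStats(m.astype(np.uint8)); k=1+np.argmax(s[1:,4]); P=W[l==k][:,:2].astype(np.float32)
print('tray',cv2.minAreaRect(P),np.percentile(P,[1,99],axis=0))
E
```

```text
time: 1.72
tool_pos: [523.0, 28.9, 126.7]
tcp_rot: [-3.141, 0.001, -0.139]
contact_force: [0.5, -0.2, -0.9]
grip_width: 92.2
s 184 79 [ 544.3 -241.9   88.8] [ 525. -280.   66.] [ 576. -231.  102.]
79 mean [ 544.3 -241.9   88.8] normal [-0.245  0.876  0.415]
t 283 77 [ 541.7 -242.7   91.1] [ 522. -280.   66.] [ 575. -233.  102.]
77 mean [ 541.7 -242.7   91.1] normal [-0.237  0.851  0.469]
tray ((545.7127075195312, 293.89544677734375), (264.7756652832031, 99.06562805175781), 1.3105254173278809) [[414.57166473 243.29593109]
 [672.17535706 340.63942444]]
```

View pics/c2.png

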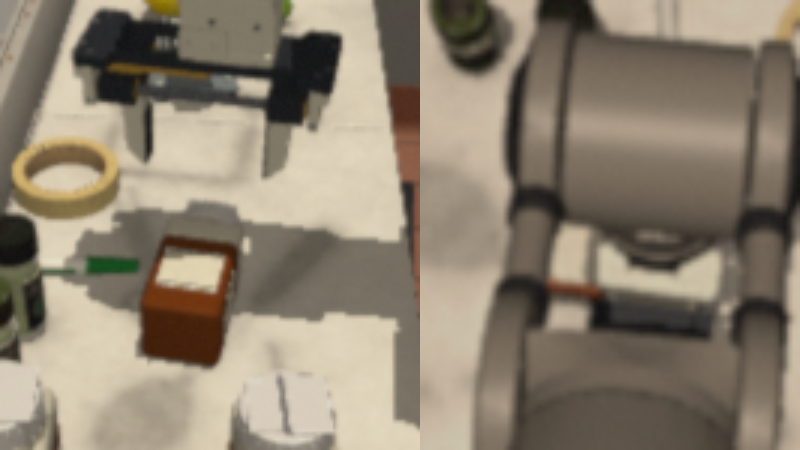

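```bash
python3 -m pendant '[{"linear":[1,0,-30],"twist":0},{"linear":[1,0,-65],"twist":0},{"linear":[1,0,-85],"twist":0},{"linear":[1,0,-85],"twist":0}]' 0
python3 -m pendant '[{"linear":[0,0,0],"twist":0},{"linear":[0,0,0],"twist":0},{"linear":[0,0,0],"twist":0},{"linear":[0,0,0],"twist":0},{"linear":[0,0,10],"twist":0},{"linear":[1,4,30],"twist":0},{"linear":[2,14,50],"twist":0},{"linear":[2,14,50],"twist":0}]' 255
python3 - <<'E'
from h import *
print(bot.get_obs()['moment'],bot.get_obs()['contact_force'])
a=cap('side')
W=cloud(a); 
cv2.imwrite('pics/c3.png',cv2.resize(a['frame'][120:270,190:330],(560,600)))
E
```

```text
time: 2.33
tool_pos: [523.4, 29.5, 41.2]
tcp_rot: [3.142, 0.002, -0.138]
contact_force: [0.0, -0.2, 0.5]
grip_width: 91.6
time: 3.32
tool_pos: [527.4, 42.8, 93.1]
tcp_rot: [-3.141, -0.003, -0.139]
contact_force: [0.7, 0.0, -2.6]
grip_width: 63.8
[-0.16811773  0.10298942 -0.00345074] [ 0.69086085  0.0486706  -2.63117644]
```

View pics/c3.png

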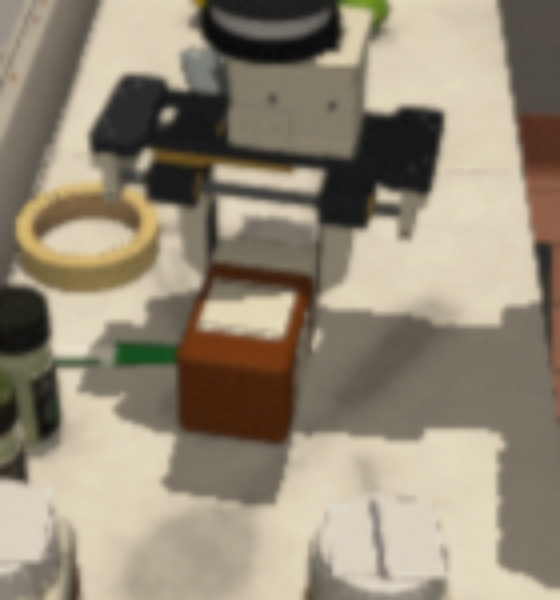

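```bash
cat >> h.py <<'E'
def plane(P,it=200,tol=4):
    rng=np.random.default_rng(0); best=None
    for _ in range(it):
        a=P[rng.choice(len(P),3,False)]; n=np.cross(a[1]-a[0],a[2]-a[0]); L=np.linalg.norm(n)
        if L<50: continue
        n/=L; m=abs((P-a[0])@n)<tol
        if best is None or m.sum()>best.sum(): best=m
    Q=P[best]; c=Q.mean(0); n=np.linalg.svd(Q-c)[2][2]; return c,n*np.sign(n[2] if abs(n[2])>.3 else n[1]),best.sum()
E
python3 - <<'E'
from h import *
a=cap('side');W=cloud(a)
hsv=cv2.cvtColor(a['frame'],cv2.COLOR_BGR2HSV)
m=(abs(W[...,0]-540)<60)&(W[...,1]>20)&(W[...,1]<200)&(W[...,2]>15)&(W[...,2]<160)
br=m&(hsv[...,1]>120)&((hsv[...,0]<15)|(hsv[...,0]>170))
P=W[br]
print(len(P),np.percentile(P,[1,50,99],axis=0).round())
Q=P
for i in range(2):
    c,n,k=plane(Q); print(c.round(1),n.round(3),k); Q=Q[abs((Q-c)@n)>6]
E
```

```text
863 [[502.  65.  58.]
 [536. 140. 104.]
 [569. 147. 117.]]
[539.4 141.8  88.9] [0.103 0.994 0.035] 552
[532.4 102.2 114.8] [-0.026  0.009  1.   ] 260
```

```bash
python3 -m pendant '[{"linear":[8,35,0],"twist":3},{"linear":[16,75,-10],"twist":6},{"linear":[20,93,-35],"twist":7},{"linear":[20,93,-47],"twist":7},{"linear":[20,93,-47],"twist":7}]'
python3 -m pendant '[{"linear":[0,6,0],"twist":0},{"linear":[0,11,1],"twist":0},{"linear":[0,15,5],"twist":0},{"linear":[0,20,13],"twist":0},{"linear":[0,26,22],"twist":0},{"linear":[0,26,22],"twist":0}]'
```

```text
time: 4.05
tool_pos: [545.6, 134.7, 43.4]
tcp_rot: [3.141, 0.003, -0.018]
contact_force: [-0.2, -0.4, -2.2]
grip_width: 63.7
time: 4.8
tool_pos: [547.0, 161.1, 67.9]
tcp_rot: [3.141, -0.002, -0.017]
contact_force: [0.5, -5.8, 0.8]
grip_width: 64.1
```

```bash
cat > tilt.py <<'E'
from h import *
import sys
def run(cx,cy,r=70,zmin=8,cams=('side','top')):
    for n in cams:
        a=cap(n); W=cloud(a); hsv=cv2.cvtColor(a['frame'],cv2.COLOR_BGR2HSV)
        m=(np.hypot(W[...,0]-cx,W[...,1]-cy)<r)&(W[...,2]>zmin)&(W[...,2]<230)
        br=m&(hsv[...,1]>120)&((hsv[...,0]<15)|(hsv[...,0]>170))
        Q=W[br]; print(n,'brown',len(Q))
        for i in range(3):
            if len(Q)<40: break
            c,nn,k=plane(Q)
            if k<30: break
            print('  c',c.round(1),'n',nn.round(3),'elev %.1f head %.1f'%(np.degrees(np.arcsin(nn[2])),np.degrees(np.arctan2(nn[1],nn[0]))),k); Q=Q[abs((Q-c)@nn)>6]
    o=bot.get_obs(); print('t',o['time'],o['tool_pos'].round(1),'F',o['contact_force'].round(1),'M',o['moment'].round(2),o['grip_width'].round(1))
    return a
if __name__=='__main__':
    run(float(sys.argv[1]),float(sys.argv[2]),float(sys.argv[3]),8,sys.argv[4:] or ('side','top'))
E
python3 tilt.py 547 210 80 side
```

```text
side brown 902
  c [547.5 226.   74.7] n [-0.017  0.253  0.967] elev 75.3 head 93.9 611
  c [548.3 252.   39.6] n [ 0.002  0.973 -0.233] elev -13.4 head 89.9 271Traceback (most recent call last):
  File "tilt.py", line 17, in <module>
    run(float(sys.argv[1]),float(sys.argv[2]),float(sys.argv[3]),8,sys.argv[4:] or ('side','top'))
    ~~~^^^^^^^^^^^^^^^^^^^^^^^^^^^^^^^^^^^^^^^^^^^^^^^^^^^^^^^^^^^^^^^^^^^^^^^^^^^^^^^^^^^^^^^^^^^
  File "tilt.py", line 14, in run
    o=bot.get_obs(); print('t',o['time'],o['tool_pos'].round(1),'F',o['contact_force'].round(1),'M',o['moment'].round(2),o['grip_width'].round(1))
                                                                                                                         ^^^^^^^^^^^^^^^^^^^^^
AttributeError: 'float' object has no attribute 'round'
```

```bash
sed -i "s/,o\['grip_width'\].round(1))/,round(o['grip_width'],1))/" tilt.py
python3 -m pendant '[{"linear":[0,10,11],"twist":0},{"linear":[0,22,20],"twist":0},{"linear":[0,33,28],"twist":0},{"linear":[0,44,34],"twist":0},{"linear":[0,54,37],"twist":0},{"linear":[0,63,39],"twist":0},{"linear":[0,63,39],"twist":0}]'
python3 tilt.py 547 230 90 side
```

```text
time: 5.72
tool_pos: [546.9, 225.6, 106.4]
tcp_rot: [-3.141, -0.002, -0.017]
contact_force: [0.1, -1.9, 5.2]
grip_width: 64.0
side brown 730
  c [547.6 263.7  81.4] n [-0.004  0.78   0.625] elev 38.7 head 90.3 712
t 5.775 [546.9 225.4 106.4] F [ 1.1 -1.5  5.6] M [-0.54  0.25  0.08] 63.3
```

```bash
python3 -m pendant '[{"linear":[0,-10,15],"twist":0},{"linear":[-8,-50,30],"twist":0},{"linear":[-18,-105,30],"twist":0},{"linear":[-28,-160,30],"twist":0},{"linear":[-37,-215,30],"twist":0},{"linear":[-37,-265,30],"twist":0},{"linear":[-37,-300,20],"twist":0},{"linear":[-37,-306,6],"twist":0},{"linear":[-37,-306,-3],"twist":0},{"linear":[-37,-306,-8],"twist":0},{"linear":[-37,-306,-8],"twist":0}]'
python3 tilt.py 510 -70 90
```

```text
time: 7.15
tool_pos: [509.2, -80.4, 98.4]
tcp_rot: [3.142, 0.001, -0.016]
contact_force: [-3.0, -0.4, 3.9]
grip_width: 63.9
side brown 378
  c [510.7 -41.   72. ] n [0.007 0.787 0.617] elev 38.1 head 89.5 361
top brown 0
t 7.25 [509.2 -80.5  98.4] F [-3.3 -0.7  5.3] M [-0.25  1.06  0.03] 63.6
```

```bash
python3 -m pendant '[{"linear":[0,8,0],"twist":0},{"linear":[0,16,0],"twist":0},{"linear":[0,24,0],"twist":0},{"linear":[0,32,-1],"twist":0},{"linear":[0,40,-2],"twist":0},{"linear":[0,48,-4],"twist":0},{"linear":[0,56,-6],"twist":0},{"linear":[0,64,-8],"twist":0},{"linear":[0,70,-11],"twist":0},{"linear":[0,75,-13],"twist":0},{"linear":[0,75,-13],"twist":0}]'
python3 tilt.py 510 -40 90 side
```

```text
time: 8.62
tool_pos: [510.1, -5.8, 84.8]
tcp_rot: [-3.141, -0.001, -0.017]
contact_force: [1.8, 2.2, 4.5]
grip_width: 63.6
side brown 284
  c [510.5  -2.2  50.5] n [-0.008  0.999  0.041] elev 2.4 head 90.5 282
t 8.675 [510.1  -5.9  84.9] F [2.7 2.3 3.4] M [ 0.14 -0.47  0.08] 63.8
```

```bash
python3 -m pendant '[{"linear":[0,0,0],"twist":0},{"linear":[0,0,0],"twist":0},{"linear":[0,0,3],"twist":0},{"linear":[0,0,25],"twist":0},{"linear":[0,-5,55],"twist":0},{"linear":[0,-15,72],"twist":10},{"linear":[0,-28,72],"twist":20},{"linear":[0,-28,72],"twist":30},{"linear":[0,-28,72],"twist":40},{"linear":[0,-28,72],"twist":50},{"linear":[0,-28,72],"twist":60},{"linear":[0,-28,72],"twist":70},{"linear":[0,-28,72],"twist":80},{"linear":[0,-28,72],"twist":91},{"linear":[0,-28,72],"twist":91}]' 0
python3 tilt.py 510 -30 60
```

```text
time: 10.55
tool_pos: [509.3, -34.5, 156.8]
tcp_rot: [-3.141, -0.0, 1.569]
contact_force: [0.0, 0.2, -0.1]
grip_width: 92.2
side brown 250
  c [510.1   0.   50.1] n [ 0.001  1.    -0.004] elev -0.2 head 89.9 249
top brown 2
t 10.65 [509.4 -34.5 156.7] F [-0.8 -0.   0.8] M [0.02 0.   0.02] 91.7
```

```bash
python3 -m pendant '[{"linear":[0,2,-25],"twist":0},{"linear":[0,2,-55],"twist":0},{"linear":[0,2,-65],"twist":0},{"linear":[0,2,-65],"twist":0}]'
python3 -m pendant '[{"linear":[0,0,0],"twist":0},{"linear":[0,0,0],"twist":0},{"linear":[0,0,0],"twist":0},{"linear":[0,0,0],"twist":0},{"linear":[5,0,-1],"twist":0},{"linear":[11,0,0],"twist":0},{"linear":[22,0,1],"twist":0},{"linear":[33,0,2],"twist":0},{"linear":[44,0,1],"twist":0},{"linear":[56,0,-1],"twist":0},{"linear":[57,0,-1],"twist":0}]' 255
python3 tilt.py 530 -30 90
```

```text
time: 11.15
tool_pos: [509.3, -32.5, 91.6]
tcp_rot: [-3.141, -0.0, 1.57]
contact_force: [0.6, -0.2, 0.1]
grip_width: 92.0
time: 12.52
tool_pos: [567.7, -32.2, 91.6]
tcp_rot: [3.14, -0.0, 1.571]
contact_force: [-0.6, 3.3, 8.1]
grip_width: 63.7
side brown 334
  c [534.9  -2.1  59.7] n [-0.022  1.     0.013] elev 0.8 head 91.3 272
  c [514.5 -28.3  76.2] n [-0.892  0.007  0.453] elev 26.9 head 179.6 55
top brown 0
t 12.625 [567.5 -32.2  91.6] F [0.5 2.4 6.5] M [ 0.51  0.11 -0.  ] 63.8
```

```bash
python3 -m pendant '[{"linear":[3,0,0],"twist":0},{"linear":[3,0,20],"twist":0},{"linear":[0,-15,50],"twist":-10},{"linear":[-5,-40,84],"twist":-20},{"linear":[-10,-65,84],"twist":-30},{"linear":[-16,-90,84],"twist":-40},{"linear":[-22,-120,84],"twist":-50},{"linear":[-28,-145,84],"twist":-60},{"linear":[-32,-160,84],"twist":-70},{"linear":[-33,-168,80],"twist":-75},{"linear":[-31,-188,64],"twist":-75},{"linear":[-31,-188,64],"twist":-75}]'
python3 - <<'E'
from tilt import *
run(530,-210,90)
a,b=cap('side'),cap('top')
cv2.imwrite('pics/c4.png',np.hstack([cv2.resize(a['frame'][90:170,210:290],(400,400),interpolation=cv2.INTER_CUBIC),cv2.resize(b['frame'][150:230,300:380],(400,400),interpolation=cv2.INTER_CUBIC)]))
E
```

```text
time: 14.12
tool_pos: [534.6, -221.7, 152.3]
tcp_rot: [-3.139, 0.003, 0.262]
contact_force: [0.2, 0.4, -2.7]
grip_width: 63.8
side brown 330
  c [ 526.8 -164.4  128.5] n [-0.204  0.866  0.457] elev 27.2 head 103.3 295
top brown 93
  c [ 527.9 -160.5  127. ] n [-0.204  0.867  0.455] elev 27.1 head 103.2 93
t 14.225 [ 535.2 -220.6  153.8] F [ 0.2  0.5 -2.2] M [-0.09 -0.02  0.04] 63.9
```

View pics/c4.png

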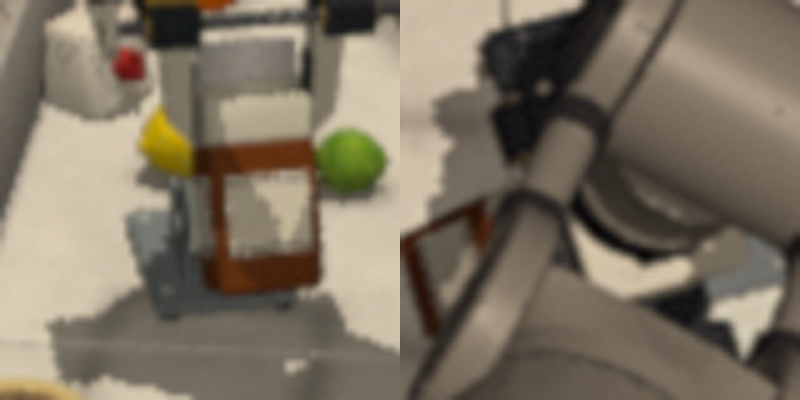

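```bash
cat > pan.py <<'E'
from tilt import *
def ray(c,px,p0,n):
    d=c['R'].T@np.array([(px[0]-c['cx'])/c['fx'],(px[1]-c['cy'])/c['fy'],1.]); o=-c['R'].T@c['t']
    return o+d*((p0-o)@n)/(d@n)
def opp(cx,cy,p0,n):
    "white panel facing the side camera: its centre by rectangle of white pixels lying on the plane"
    n=np.array(n)/np.linalg.norm(n); a=cap('side'); W=cloud(a); hsv=cv2.cvtColor(a['frame'],cv2.COLOR_BGR2HSV)
    m=(np.hypot(W[...,0]-cx,W[...,1]-cy)<90)&(abs((W-p0)@n)<8)
    zt=np.cross([n[1],-n[0],0],n); zt/=np.linalg.norm(zt); zt*=np.sign(zt[2]); yt=np.cross(zt,n)
    br=m&(hsv[...,1]>120)&((hsv[...,0]<15)|(hsv[...,0]>170))
    v,u=np.nonzero(br); P=np.array([ray(a,(x,y),p0,n) for x,y in zip(u,v)])
    L=(P-p0)@np.stack([yt,zt],1)
    r=cv2.minAreaRect(L.astype(np.float32)); lo,hi=np.percentile(L,[2,98],axis=0)
    # brown: 64 wide, from bottom 0 up to the cream upper body
    print('brown extents y',lo[0].round(1),hi[0].round(1),'z',lo[1].round(1),hi[1].round(1),'size',(hi-lo).round(1))
    mid=(lo[0]+hi[0])/2
    C=p0+yt*mid+zt*(lo[1]+45); print('panel ctr this side',C.round(1),'-> opposite',(C-64*n).round(1),'tilt dir',zt.round(2)); return C-64*n
if __name__=='__main__':
    opp(530,-200,np.array([526.8,-164.4,128.5]),[-.204,.866,.457])
E
python3 pan.py
```

```text
brown extents y -31.3 31.8 z -37.9 155.8 size [ 63.1 193.7]
panel ctr this side [ 527.3 -167.6  134.9] -> opposite [ 540.4 -223.   105.6] tilt dir [ 0.1  -0.44  0.89]
```

```bash
python3 -m pendant '[{"linear":[1,-9,-8],"twist":0},{"linear":[3,-18,-13.5],"twist":0},{"linear":[4,-21,-16],"twist":0},{"linear":[5,-23.5,-17.5],"twist":0},{"linear":[5.5,-26,-19],"twist":0},{"linear":[6.5,-29,-21],"twist":0},{"linear":[6.5,-29,-21],"twist":0},{"linear":[6.5,-29,-21],"twist":0}]'
python3 tilt.py 540 -210 90 side
```

```text
time: 15.38
tool_pos: [541.6, -249.0, 133.7]
tcp_rot: [-3.141, 0.001, 0.262]
contact_force: [-3.4, 3.8, 1.2]
grip_width: 63.9
side brown 308
  c [ 534.3 -191.5  110.7] n [-0.215  0.862  0.459] elev 27.3 head 104.0 270
t 15.425 [ 541.6 -249.   133.7] F [-3.4  4.3  0.6] M [ 0.75  0.85 -0.01] 63.7
```

```bash
python3 -m pendant '[{"linear":[0.5,-1.7,-1],"twist":0},{"linear":[1,-3.4,-2],"twist":0},{"linear":[1,-4.2,-2.5],"twist":0},{"linear":[1,-4.2,-2.5],"twist":0}]'
```

```text
time: 15.92
tool_pos: [543.2, -253.1, 131.9]
tcp_rot: [-3.141, -0.001, 0.262]
contact_force: [-2.7, 5.0, 3.7]
grip_width: 63.9
```

```bash
python3 -m pendant '[{"linear":[0.3,-1.3,-0.7],"twist":0},{"linear":[0.6,-2.5,-1.5],"twist":0},{"linear":[0.6,-2.5,-1.5],"twist":0},{"linear":[0.6,-2.5,-1.5],"twist":0}]'
python3 - <<'E'
from pan import *
run(540,-210,90,8,('side',))
c=np.array([535,-195.,109]); 
a=cap('side');W=cloud(a);hsv=cv2.cvtColor(a['frame'],cv2.COLOR_BGR2HSV)
m=(np.hypot(W[...,0]-540,W[...,1]+210)<90)&(W[...,2]>8)&(W[...,2]<230)&(hsv[...,1]>120)&((hsv[...,0]<15)|(hsv[...,0]>170))
p,n,k=plane(W[m]); opp(540,-210,p,n)
cv2.imwrite('pics/c5.png',cv2.resize(a['frame'][90:170,210:290],(560,560),interpolation=cv2.INTER_CUBIC))
E
```

```text
time: 16.42
tool_pos: [544.1, -255.4, 131.1]
tcp_rot: [3.142, -0.002, 0.262]
contact_force: [-3.4, 6.1, 7.1]
grip_width: 63.8
side brown 315
  c [ 534.3 -193.4  112. ] n [-0.203  0.817  0.54 ] elev 32.7 head 104.0 268
t 16.475 [ 544.1 -255.4  131.1] F [-2.6  7.3  7.2] M [1.3  0.59 0.02] 63.8
brown extents y -28.3 32.5 z -39.1 153.8 size [ 60.8 193. ]
panel ctr this side [ 533.6 -197.2  117.8] -> opposite [ 547.3 -249.5   83.6] tilt dir [ 0.14 -0.52  0.84]
```

View pics/c5.png

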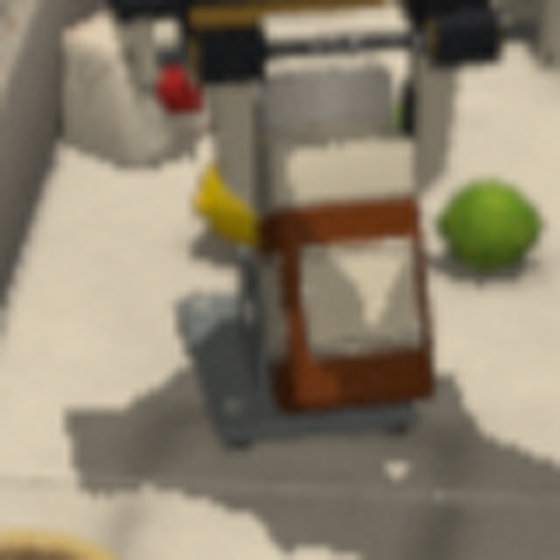

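```bash
python3 -m pendant '[{"linear":[0,0,0],"twist":0},{"linear":[-2,7,4],"twist":0},{"linear":[-5,18,11],"twist":0},{"linear":[-9,40,15],"twist":0},{"linear":[-13,65,5],"twist":0},{"linear":[-17,90,-15],"twist":0},{"linear":[-17,98,-32],"twist":0},{"linear":[-17,98,-41],"twist":0},{"linear":[-17,98,-41],"twist":0},{"linear":[-19.8,108.6,-39],"twist":0},{"linear":[-22.7,119.3,-38],"twist":0},{"linear":[-25.5,130,-38],"twist":0},{"linear":[-28.5,141,-40],"twist":0},{"linear":[-30.5,148,-42],"twist":0},{"linear":[-32.5,156,-44],"twist":0},{"linear":[-32.5,156,-44],"twist":0}]'
python3 tilt.py 512 -100 90 side
```

```text
time: 18.58
tool_pos: [512.7, -102.3, 88.9]
tcp_rot: [3.135, -0.004, 0.264]
contact_force: [-4.1, -9.2, 19.2]
grip_width: 64.0
side brown 365
  c [503.8 -43.7  69.3] n [-0.202  0.846  0.493] elev 29.6 head 103.4 330
t 18.625 [ 512.7 -102.4   88.9] F [-5.2 -8.  19. ] M [-1.67  1.24  0.08] 64.2
```

```bash
python3 -m pendant '[{"linear":[0,0,1.5],"twist":0},{"linear":[-1.5,5,2],"twist":0},{"linear":[-2.7,10,3],"twist":0},{"linear":[-4,15,3.2],"twist":0},{"linear":[-5.4,20,3.5],"twist":0},{"linear":[-5.4,20,3.5],"twist":0}]'
python3 tilt.py 508 -70 90 side
```

```text
time: 19.38
tool_pos: [506.5, -80.7, 90.9]
tcp_rot: [3.138, -0.002, 0.263]
contact_force: [-1.9, -3.7, 12.9]
grip_width: 63.5
side brown 356
  c [499.5 -30.   64.8] n [-0.231  0.906  0.356] elev 20.8 head 104.3 329
t 19.425 [506.6 -80.8  90.9] F [-1.8 -3.8 12.1] M [-0.84  0.59  0.04] 63.8
```

```bash
python3 -m pendant '[{"linear":[-1.4,5,0.4],"twist":0},{"linear":[-2.7,10,0.3],"twist":0},{"linear":[-4,15,0],"twist":0},{"linear":[-5.3,20,-1],"twist":0},{"linear":[-6.6,25,-2],"twist":0},{"linear":[-8,30,-3.5],"twist":0},{"linear":[-9.5,35.5,-5],"twist":0},{"linear":[-9.5,35.5,-5],"twist":0}]'
python3 tilt.py 502 -45 90 side
```

```text
time: 20.42
tool_pos: [496.4, -44.0, 85.4]
tcp_rot: [3.141, -0.001, 0.263]
contact_force: [-2.6, 0.8, 11.1]
grip_width: 64.0
side brown 260
  c [496.1 -11.2  49.5] n [-0.235  0.972  0.01 ] elev 0.6 head 103.6 250
t 20.475 [496.5 -44.   85.4] F [-2.4  1.1 11.6] M [-0.09  0.51  0.01] 63.9
```

```bash
python3 -m pendant '[{"linear":[0,0,0],"twist":0},{"linear":[0,0,1],"twist":0},{"linear":[0,0,10],"twist":0},{"linear":[0,0,40],"twist":0},{"linear":[0,0,70],"twist":5},{"linear":[0,0,72],"twist":15},{"linear":[0,0,72],"twist":25.5},{"linear":[0,0,72],"twist":36},{"linear":[0,0,72],"twist":46.5},{"linear":[0,0,72],"twist":57},{"linear":[0,0,72],"twist":67.5},{"linear":[0,0,72],"twist":78},{"linear":[0,0,72],"twist":88.5},{"linear":[0,0,50],"twist":88.5},{"linear":[0,0,20],"twist":88.5},{"linear":[0,0,8],"twist":88.5},{"linear":[0,0,8],"twist":88.5}]' 0
python3 tilt.py 502 -45 90 side
```

```text
time: 22.6
tool_pos: [495.9, -44.6, 92.0]
tcp_rot: [-3.14, -0.001, 1.806]
contact_force: [0.5, 0.4, 0.8]
grip_width: 91.6
side brown 243
  c [496.6 -10.4  47.3] n [-0.247  0.969 -0.002] elev -0.1 head 104.3 227
t 22.65 [496.5 -44.8  92.8] F [-0.4 -0.5  0.9] M [ 0.05 -0.02 -0.02] 91.8
```

```bash
python3 -m pendant '[{"linear":[0,0,0],"twist":0},{"linear":[0,0,0],"twist":0},{"linear":[0,0,0],"twist":0},{"linear":[0,0,0],"twist":0},{"linear":[5,1.2,-0.5],"twist":0},{"linear":[10.6,2.5,0.5],"twist":0},{"linear":[21.4,5.1,1.5],"twist":0},{"linear":[32.1,7.7,2.5],"twist":0},{"linear":[43.1,10.3,1.5],"twist":0},{"linear":[54,13,0],"twist":0},{"linear":[57,13.8,-0.5],"twist":0},{"linear":[57,13.8,-0.5],"twist":0}]' 255
python3 tilt.py 530 -30 90
```

```text
time: 24.15
tool_pos: [554.7, -30.5, 93.1]
tcp_rot: [3.139, 0.0, 1.806]
contact_force: [-1.2, 3.1, 11.4]
grip_width: 63.6
side brown 283
  c [524.3  -7.1  56.8] n [-0.247  0.969  0.009] elev 0.5 head 104.3 257
top brown 8
t 24.25 [554.7 -30.5  93.2] F [-0.8  3.  10.4] M [ 0.66  0.4  -0.04] 63.7
```

```bash
python3 -m pendant '[{"linear":[0,0,20],"twist":0},{"linear":[-2,-5,45],"twist":-8},{"linear":[-4,-30,70],"twist":-18},{"linear":[-7,-55,80],"twist":-28.5},{"linear":[-9,-80,80],"twist":-39},{"linear":[-12,-105,80],"twist":-49.5},{"linear":[-14,-130,80],"twist":-60},{"linear":[-16,-150,80],"twist":-70},{"linear":[-19,-170,80],"twist":-80},{"linear":[-21,-178,75],"twist":-88.5},{"linear":[-20,-190,61],"twist":-88.5},{"linear":[-20,-190,61],"twist":-88.5}]'
cat > at.py <<'E'
from pan import *
def go():
    run(538,-210,95,8,('side',))
    a=cap('side');W=cloud(a);hsv=cv2.cvtColor(a['frame'],cv2.COLOR_BGR2HSV)
    m=(np.hypot(W[...,0]-540,W[...,1]+210)<90)&(W[...,2]>8)&(W[...,2]<230)&(hsv[...,1]>120)&((hsv[...,0]<15)|(hsv[...,0]>170))
    p,n,k=plane(W[m]); C=opp(540,-210,p,n); print('panel - TCP',(C-bot.get_obs()['tool_pos']).round(1)); return a
if __name__=='__main__': go()
E
python3 at.py
```

```text
time: 25.75
tool_pos: [532.5, -221.2, 150.6]
tcp_rot: [-3.139, 0.003, 0.264]
contact_force: [-0.4, 0.6, -2.9]
grip_width: 63.5
side brown 623
  c [ 521.8 -170.5  122.9] n [-0.232  0.898  0.374] elev 22.0 head 104.5 574
t 25.8 [ 532.8 -220.8  151.5] F [-0.   1.5 -2.7] M [-0.15 -0.03  0.02] 63.5
brown extents y -30.1 28.4 z -39.6 38.5 size [58.5 78.2]
panel ctr this side [ 523.2 -172.2  129.6] -> opposite [ 538.3 -229.6  105.7] tilt dir [ 0.1  -0.36  0.93]
panel - TCP [  5.   -9.  -46.9]
```

```bash
python3 -m pendant '[{"linear":[3.5,-12.5,-8],"twist":0},{"linear":[5.5,-20,-13],"twist":0},{"linear":[6.6,-23.5,-15.2],"twist":0},{"linear":[7.4,-26,-17],"twist":0},{"linear":[8.1,-28.5,-18.5],"twist":0},{"linear":[8.8,-31,-20.2],"twist":0},{"linear":[9.4,-33.5,-21.8],"twist":0},{"linear":[10,-35.5,-23],"twist":0},{"linear":[10,-35.5,-23],"twist":0},{"linear":[10,-35.5,-23],"twist":0}]'
python3 at.py
```

```text
time: 27.15
tool_pos: [543.5, -256.1, 130.6]
tcp_rot: [3.141, -0.001, 0.262]
contact_force: [-1.2, 7.2, 7.2]
grip_width: 63.7
side brown 613
  c [ 530.  -197.   113.3] n [-0.204  0.817  0.539] elev 32.6 head 104.0 534
t 27.2 [ 543.5 -256.1  130.6] F [-2.7  6.7  8.1] M [1.27 0.41 0.06] 63.8
brown extents y -30.9 29.1 z -39.3 143.6 size [ 60.  182.9]
panel ctr this side [ 531.6 -199.4  118. ] -> opposite [ 544.6 -252.2   84.2] tilt dir [ 0.13 -0.51  0.85]
panel - TCP [  1.1   3.9 -46.4]
```

```bash
python3 -m pendant '[{"linear":[-2,7,4],"twist":0},{"linear":[-5,18,11],"twist":0},{"linear":[-9,40,15],"twist":0},{"linear":[-13,65,5],"twist":0},{"linear":[-17,90,-15],"twist":0},{"linear":[-17,98,-32],"twist":0},{"linear":[-17,98,-39],"twist":0},{"linear":[-17,98,-40],"twist":0},{"linear":[-18.4,103,-38.8],"twist":0},{"linear":[-19.7,108.2,-37.6],"twist":0},{"linear":[-21.1,113.5,-37],"twist":0},{"linear":[-22.5,118.7,-36.6],"twist":0},{"linear":[-23.9,124,-36.6],"twist":0},{"linear":[-25.3,129,-36.6],"twist":0},{"linear":[-25.3,129,-36.6],"twist":0}]'
python3 tilt.py 515 -100 90 side
```

```text
time: 29.18
tool_pos: [517.7, -126.9, 93.1]
tcp_rot: [-3.141, 0.0, 0.262]
contact_force: [-0.1, 0.5, -2.1]
grip_width: 64.3
side brown 699
  c [504.2 -68.   75.6] n [-0.212  0.819  0.534] elev 32.3 head 104.5 638
t 29.225 [ 517.9 -127.2   93.2] F [-0.1 -0.3 -2. ] M [-0.12  0.02 -0.01] 64.0
```

```bash
python3 -m pendant '[{"linear":[0,0,-3],"twist":0},{"linear":[0,0,-5],"twist":0},{"linear":[0,0,-5],"twist":0}]'
```

```text
time: 29.6
tool_pos: [518.0, -127.8, 88.7]
tcp_rot: [3.141, -0.0, 0.262]
contact_force: [-0.7, -0.2, 3.3]
grip_width: 63.4
```

```bash
python3 -m pendant '[{"linear":[0,0,-0.5],"twist":0},{"linear":[-1.3,5,0.5],"twist":0},{"linear":[-2.7,10.1,1.4],"twist":0},{"linear":[-4,15,2],"twist":0},{"linear":[-5.5,20.4,2.4],"twist":0},{"linear":[-6.9,25.5,2.4],"twist":0},{"linear":[-8.2,30.7,2.2],"twist":0},{"linear":[-9.6,36,1.7],"twist":0},{"linear":[-11,41,0.8],"twist":0},{"linear":[-12.3,46,-0.4],"twist":0},{"linear":[-13.6,51,-1.8],"twist":0},{"linear":[-15,56.3,-3.2],"twist":0},{"linear":[-15,56.3,-3.2],"twist":0}]'
python3 tilt.py 502 -65 90 side
```

```text
time: 31.22
tool_pos: [505.2, -73.9, 89.3]
tcp_rot: [3.133, -0.005, 0.263]
contact_force: [-5.9, -9.6, 28.4]
grip_width: 64.3
side brown 739
  c [492.2 -18.6  69.1] n [-0.218  0.854  0.473] elev 28.2 head 104.3 687
t 31.275 [505.2 -74.   89.3] F [ -6.  -10.2  28.5] M [-2.06  1.59  0.08] 64.0
```

```bash
python3 -m pendant '[{"linear":[0,0,3],"twist":0},{"linear":[-1.5,5,4.2],"twist":0},{"linear":[-2.7,10,5],"twist":0},{"linear":[-4,15,5.3],"twist":0},{"linear":[-5.4,20,5.5],"twist":0},{"linear":[-5.4,20,5.5],"twist":0}]'
python3 tilt.py 498 -45 90 side
```

```text
time: 32.02
tool_pos: [496.9, -50.4, 90.0]
tcp_rot: [-3.141, 0.001, 0.263]
contact_force: [-0.0, -0.2, -3.6]
grip_width: 64.1
side brown 772
  c [483.8   5.3  70.3] n [-0.211  0.849  0.485] elev 29.0 head 103.9 725
t 32.075 [497.2 -50.7  90.1] F [-0.5 -0.4 -2.7] M [-0.14 -0.    0.02] 63.6
```

```bash
python3 -m pendant '[{"linear":[0,0,-2],"twist":0},{"linear":[-1.3,5,-1.5],"twist":0},{"linear":[-2.7,10,-0.8],"twist":0},{"linear":[-4,15,-0.4],"twist":0},{"linear":[-5.4,20,-0.2],"twist":0},{"linear":[-5.4,20,-0.2],"twist":0}]'
python3 tilt.py 494 -25 90 side
```

```text
time: 32.83
tool_pos: [491.8, -30.5, 90.0]
tcp_rot: [-3.141, 0.001, 0.263]
contact_force: [1.1, 1.0, -2.8]
grip_width: 64.1
side brown 804
  c [478.5  25.2  70.4] n [-0.223  0.846  0.485] elev 29.0 head 104.8 751
t 32.875 [491.9 -30.8  90.1] F [ 0.4 -0.2 -2.4] M [-0.17 -0.02  0.03] 64.0
```

```bash
python3 -m pendant '[{"linear":[0,0,-1.5],"twist":0},{"linear":[0,0,-1.5],"twist":0}]'
python3 -m pendant '[{"linear":[0,0,-1],"twist":0},{"linear":[-0.5,2,-1],"twist":0}]'
```

```text
time: 33.12
tool_pos: [492.3, -31.4, 89.3]
tcp_rot: [3.141, -0.001, 0.262]
contact_force: [-2.3, -1.0, 3.4]
grip_width: 63.9
time: 33.38
tool_pos: [492.1, -30.4, 89.3]
tcp_rot: [3.139, -0.001, 0.262]
contact_force: [-5.5, -6.6, 15.4]
grip_width: 64.0
```

```bash
python3 -m pendant '[{"linear":[-0.7,2.5,0.2],"twist":0},{"linear":[-1.3,5,0.5],"twist":0},{"linear":[-2,7.5,0.8],"twist":0},{"linear":[-2.7,10,1],"twist":0}]'; python3 tilt.py 490 -15 90 side
```

```text
time: 33.88
tool_pos: [490.0, -19.5, 89.5]
tcp_rot: [3.14, -0.003, 0.262]
contact_force: [0.3, -0.7, -1.0]
grip_width: 63.9
side brown 820
  c [477.   36.   69.8] n [-0.222  0.848  0.482] elev 28.8 head 104.7 760
t 33.925 [489.7 -18.9  89.3] F [ 1.1 -0.2  5.8] M [-0.08 -0.38 -0.07] 63.4
```

```bash
python3 -m pendant '[{"linear":[0,0,20],"twist":-6},{"linear":[0,0,45],"twist":-16},{"linear":[0,-5,60],"twist":-26.6},{"linear":[0,-15,60],"twist":-37.2},{"linear":[2,-25,60],"twist":-47.8},{"linear":[5,-35,60],"twist":-58.4},{"linear":[8,-45,60],"twist":-69},{"linear":[11,-55,60],"twist":-79.6},{"linear":[14,-65,60],"twist":-90.2},{"linear":[16,-75,60],"twist":-100.8},{"linear":[18,-85,60],"twist":-111.4},{"linear":[20,-95,60],"twist":-122},{"linear":[22,-105,60],"twist":-132.6},{"linear":[24,-115,60],"twist":-143.2},{"linear":[26,-125,60],"twist":-153.8},{"linear":[28,-131,58],"twist":-164.4},{"linear":[28,-131,57],"twist":-175},{"linear":[28,-131,57],"twist":-180},{"linear":[31,-140,57],"twist":-180}]'
python3 tilt.py 515 -155 90
```

```text
time: 36.3
tool_pos: [519.1, -158.4, 144.7]
tcp_rot: [3.139, -0.002, -2.878]
contact_force: [0.3, -0.3, -3.1]
grip_width: 64.0
side brown 123
  c [ 530.6 -159.3  100.2] n [ 0.2   -0.846  0.495] elev 29.7 head -76.7 121
top brown 6
t 36.4 [ 520.  -159.8  145.2] F [-0.4  0.  -2.5] M [0.09 0.15 0.03] 63.8
```

```bash
python3 -m pendant '[{"linear":[2,-8,0],"twist":0},{"linear":[3.6,-13.5,0],"twist":0},{"linear":[4.9,-18.4,0],"twist":0},{"linear":[6.2,-23,0],"twist":0},{"linear":[7.5,-28,0],"twist":0},{"linear":[8.8,-33,0],"twist":0}]'
python3 tilt.py 525 -180 90 side
```

```text
time: 37.15
tool_pos: [528.4, -187.3, 149.1]
tcp_rot: [3.134, 0.002, -2.879]
contact_force: [-9.8, 24.3, 29.8]
grip_width: 63.8
side brown 157
  c [ 535.1 -175.8  105.2] n [ 0.218 -0.908  0.359] elev 21.0 head -76.5 153
t 37.2 [ 528.6 -188.1  149.3] F [-9.8 22.6 27.2] M [ 3.87  1.75 -0.11] 64.0
```

```bash
python3 -m pendant '[{"linear":[0,0,5],"twist":0},{"linear":[0.8,-3,8],"twist":0},{"linear":[1.8,-7,11],"twist":0},{"linear":[2.8,-10.5,13.5],"twist":0},{"linear":[3.8,-14,16],"twist":0}]'
python3 tilt.py 530 -195 90 side
```

```text
time: 37.83
tool_pos: [532.7, -205.4, 162.0]
tcp_rot: [3.14, 0.001, -2.879]
contact_force: [1.0, 4.6, 0.4]
grip_width: 64.2
side brown 223
  c [ 532.9 -180.3  121.4] n [-0.247  0.957 -0.152] elev -8.7 head 104.5 216
t 37.875 [ 532.9 -205.9  162.3] F [-0.1  5.1  1.2] M [1.19 0.1  0.04] 63.6
```

```bash
python3 -m pendant '[{"linear":[1,-4,1.5],"twist":0},{"linear":[2,-8,3],"twist":0},{"linear":[2.5,-10,3],"twist":0}]'
python3 tilt.py 533 -200 90 side
```

```text
time: 38.25
tool_pos: [535.4, -215.7, 165.2]
tcp_rot: [3.141, 0.001, -2.88]
contact_force: [1.1, 5.1, 1.2]
grip_width: 64.1
side brown 255
  c [ 533.5 -184.9  126.7] n [-0.245  0.967 -0.064] elev -3.7 head 104.2 239
t 38.3 [ 535.4 -215.9  165.1] F [-0.2  5.3  2.2] M [ 1.33 -0.18  0.08] 63.9
```

```bash
python3 -m pendant '[{"linear":[-4,15,2],"twist":0},{"linear":[-10,42,0],"twist":0},{"linear":[-18,75,-20],"twist":0},{"linear":[-26,105,-50],"twist":0},{"linear":[-30,116,-70],"twist":0},{"linear":[-30,116,-77],"twist":0},{"linear":[-30,116,-78],"twist":0}]'
python3 -m pendant '[{"linear":[0,0,0],"twist":0},{"linear":[0,0,1],"twist":0},{"linear":[0,0,10],"twist":0},{"linear":[0,0,40],"twist":0},{"linear":[0,0,70],"twist":5},{"linear":[0,0,72],"twist":15},{"linear":[0,0,72],"twist":25.5},{"linear":[0,0,72],"twist":36},{"linear":[0,0,72],"twist":46.5},{"linear":[0,0,72],"twist":57},{"linear":[0,0,72],"twist":67.5},{"linear":[0,0,72],"twist":78},{"linear":[0,0,72],"twist":88.5},{"linear":[0,0,72],"twist":90},{"linear":[0,0,72],"twist":90}]' 0
python3 tilt.py 505 -95 90
```

```text
time: 39.17
tool_pos: [505.3, -100.6, 87.0]
tcp_rot: [-3.141, 0.0, -2.88]
contact_force: [0.1, 0.0, -1.7]
grip_width: 63.6
time: 41.05
tool_pos: [505.1, -100.2, 159.2]
tcp_rot: [-3.141, -0.001, -1.312]
contact_force: [-0.6, 0.5, 0.3]
grip_width: 91.9
side brown 244
  c [504.6 -72.8  49.2] n [-0.259  0.966 -0.   ] elev -0.0 head 105.0 231
top brown 4
t 41.15 [ 505.  -100.1  159. ] F [ 0.1 -0.2  0.1] M [-0.06  0.14 -0.01] 91.8
```

```bash
python3 -m pendant '[{"linear":[1.4,-5.3,-20],"twist":0},{"linear":[1.4,-5.3,-50],"twist":0},{"linear":[1.4,-5.3,-66],"twist":0},{"linear":[1.4,-5.3,-66],"twist":0}]'
python3 -m pendant '[{"linear":[0,0,0],"twist":0},{"linear":[0,0,0],"twist":0},{"linear":[0,0,0],"twist":0},{"linear":[0,0,0],"twist":0},{"linear":[-4.8,-1.3,-0.8],"twist":0},{"linear":[-10.5,-2.8,0.2],"twist":0},{"linear":[-21.3,-5.7,1.2],"twist":0},{"linear":[-31.9,-8.5,2.2],"twist":0},{"linear":[-42.8,-11.5,1.2],"twist":0},{"linear":[-53.4,-14.3,-0.5],"twist":0},{"linear":[-56.5,-15.1,-0.8],"twist":0},{"linear":[-56.5,-15.1,-0.8],"twist":0}]' 255
python3 tilt.py 475 -110 90 side
```

```text
time: 41.65
tool_pos: [505.6, -105.1, 91.8]
tcp_rot: [3.139, 0.001, -1.31]
contact_force: [-0.2, 0.2, 1.3]
grip_width: 91.8
time: 43.15
tool_pos: [451.4, -120.6, 93.8]
tcp_rot: [-3.136, -0.002, -1.31]
contact_force: [2.8, 5.4, 10.7]
grip_width: 63.7
side brown 272
  c [453.5 -88.5  50.2] n [-0.243  0.97   0.014] elev 0.8 head 104.0 241
t 43.2 [ 451.5 -120.5   93.7] F [ 2.8  5.2 10. ] M [ 0.93 -0.4   0.01] 64.0
```

```bash
cat > lean.py <<'E'
from pan import *
def lean(cx,cy):
    a=cap('side');W=cloud(a);hsv=cv2.cvtColor(a['frame'],cv2.COLOR_BGR2HSV)
    m=(np.hypot(W[...,0]-cx,W[...,1]-cy)<80)&(W[...,2]>4)&(W[...,2]<110)&(hsv[...,1]>120)&((hsv[...,0]<15)|(hsv[...,0]>170))
    p,n,k=plane(W[m]); n[2]=0; n/=np.linalg.norm(n); m&=abs((W-p)@n)<6
    l=np.array([-n[1],n[0],0]); v,u=np.nonzero(m); P=np.array([ray(a,(x,y),p,n) for x,y in zip(u,v)])-p
    L=np.stack([P@l,P[:,2]],1).astype(np.float32); r=cv2.minAreaRect(L); print('rect',r,'p',p.round(1),'l',l.round(2))
    return a
import sys
a=lean(float(sys.argv[1]),float(sys.argv[2]))
cv2.imwrite('pics/'+sys.argv[3],cv2.resize(a['frame'][90:190,210:350],(700,500)))
E
python3 lean.py 465 -100 l1.png
```

```text
rect ((4.279424667358398, -0.9198875427246094), (82.26349639892578, 61.230194091796875), 87.01982116699219) p [453.6 -88.5  49. ] l [-0.97 -0.24  0.  ]
```

View pics/l1.png

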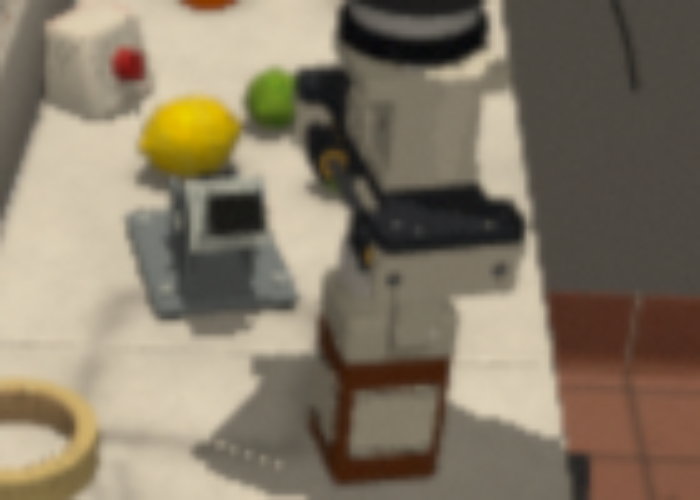

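```bash
python3 -m pendant '[{"linear":[0,0,25],"twist":5},{"linear":[5,0,50],"twist":15},{"linear":[15,-2,63],"twist":25.5},{"linear":[25,-10,63],"twist":36},{"linear":[35,-20,63],"twist":46.5},{"linear":[45,-30,63],"twist":57},{"linear":[55,-40,63],"twist":67.5},{"linear":[65,-52,63],"twist":78},{"linear":[74,-64,63],"twist":88},{"linear":[78,-71,63],"twist":90},{"linear":[78,-71,63],"twist":90}]'
python3 tilt.py 525 -175 90 side
```

```text
time: 44.62
tool_pos: [527.3, -192.0, 154.4]
tcp_rot: [-3.141, 0.001, 0.261]
contact_force: [-0.2, -0.1, -2.5]
grip_width: 63.7
side brown 300
  c [ 522.7 -159.9  112. ] n [-0.223  0.974  0.037] elev 2.1 head 102.9 236
  c [ 554.3 -172.8  114.9] n [ 0.963  0.268 -0.022] elev -1.3 head 15.5 53
t 44.675 [ 527.2 -191.5  154.4] F [-0.1 -0.7 -2.4] M [-0.08  0.03  0.02] 63.7
```

```bash
python3 -m pendant '[{"linear":[2,-8,0],"twist":0},{"linear":[3.6,-13.5,0],"twist":0},{"linear":[5,-18.4,0],"twist":0},{"linear":[6.2,-23.2,0.5],"twist":0},{"linear":[7.5,-28,1],"twist":0},{"linear":[9,-34,1.5],"twist":0}]'
python3 tilt.py 530 -195 90 side
```

```text
time: 45.42
tool_pos: [536.7, -225.4, 156.4]
tcp_rot: [-3.141, 0.001, 0.262]
contact_force: [-2.9, 3.7, -0.6]
grip_width: 64.0
side brown 329
  c [ 529.1 -184.1  117.8] n [-0.237  0.951  0.197] elev 11.4 head 104.0 259
  c [ 561.3 -197.   116.5] n [ 0.963  0.268 -0.011] elev -0.6 head 15.6 51
t 45.475 [ 536.9 -226.4  156.5] F [-2.2  2.1 -0.8] M [ 0.65  0.55 -0.02] 63.5
```

```bash
python3 -m pendant '[{"linear":[1.6,-6,0.5],"twist":0},{"linear":[3.1,-11.6,1],"twist":0},{"linear":[4.6,-17.4,1],"twist":0},{"linear":[6.2,-23.2,1],"twist":0},{"linear":[7.4,-27.5,0.5],"twist":0},{"linear":[8.3,-31,0],"twist":0},{"linear":[8.3,-31,0],"twist":0}]'
python3 at.py
```

```text
time: 46.35
tool_pos: [545.3, -256.6, 156.3]
tcp_rot: [-3.142, -0.0, 0.262]
contact_force: [-1.7, 3.8, -2.0]
grip_width: 63.7
side brown 341
  c [ 533.6 -198.   132.3] n [-0.21   0.845  0.492] elev 29.5 head 103.9 273
  c [ 563.5 -204.9  119.5] n [ 0.967  0.252 -0.03 ] elev -1.7 head 14.6 46
t 46.4 [ 545.2 -256.5  156.4] F [-1.   3.8 -2. ] M [0.73 0.43 0.04] 63.2
brown extents y -31.0 31.0 z -39.2 157.5 size [ 62.  196.7]
panel ctr this side [ 534.2 -200.8  137.1] -> opposite [ 547.4 -254.3  104.6] tilt dir [ 0.12 -0.49  0.86]
panel - TCP [  2.2   2.  -51.9]
```

```bash
python3 -m pendant '[{"linear":[-2,8,5],"twist":0},{"linear":[-4.5,16.7,10],"twist":0},{"linear":[-6,22,0],"twist":0},{"linear":[-7.1,26.6,-7.7],"twist":0},{"linear":[-5.3,19.9,-11.7],"twist":0},{"linear":[-4,15,-14.6],"twist":0},{"linear":[-3.3,12.2,-16.3],"twist":0},{"linear":[-2.7,9.7,-17.8],"twist":0},{"linear":[-2.2,7.2,-19.3],"twist":0},{"linear":[-2,5,-20.5],"twist":0},{"linear":[-1.8,3,-21.7],"twist":0},{"linear":[-1.6,2,-22.2],"twist":0},{"linear":[-1.6,2,-22.2],"twist":0},{"linear":[-1.6,2,-22.2],"twist":0}]'
python3 at.py
```

```text
time: 48.25
tool_pos: [544.1, -253.8, 134.9]
tcp_rot: [-3.141, -0.002, 0.262]
contact_force: [0.7, 5.5, 4.6]
grip_width: 63.8
side brown 356
  c [ 531.7 -194.7  110.9] n [-0.215  0.834  0.508] elev 30.5 head 104.4 274
  c [ 564.9 -209.5  106.9] n [ 0.96   0.277 -0.036] elev -2.1 head 16.1 58
t 48.3 [ 544.1 -253.8  135. ] F [0.1 6.3 4.6] M [ 1.24 -0.03  0.05] 63.9
brown extents y -32.5 30.3 z -38.1 158.7 size [ 62.8 196.8]
panel ctr this side [ 533.2 -197.2  116.1] -> opposite [ 546.6 -250.5   83.2] tilt dir [ 0.13 -0.5   0.86]
panel - TCP [  2.5   3.3 -51.7]
```

```bash
python3 -m pendant '[{"linear":[0.4,-1.7,-1],"twist":0},{"linear":[0.4,-1.7,-1],"twist":0},{"linear":[-2,8,5],"twist":0},{"linear":[-6,24,13],"twist":0},{"linear":[-12,50,15],"twist":-5},{"linear":[-20,85,15],"twist":-15},{"linear":[-28,115,15],"twist":-25.6},{"linear":[-33,140,15],"twist":-36.2},{"linear":[-33,145,14],"twist":-46.8},{"linear":[-33,145,14],"twist":-57.4},{"linear":[-33,145,14],"twist":-68},{"linear":[-33,145,14],"twist":-78.6},{"linear":[-33,145,14],"twist":-89.2},{"linear":[-33,145,14],"twist":-99.8},{"linear":[-33,145,14],"twist":-110.4},{"linear":[-33,145,14],"twist":-121},{"linear":[-33,140,14],"twist":-131.6},{"linear":[-31,130,14],"twist":-142.2},{"linear":[-29,120,14],"twist":-152.8},{"linear":[-29,118,14],"twist":-163.4}]'
python3 tilt.py 515 -140 90 side
```

```text
time: 50.9
tool_pos: [514.2, -136.7, 148.4]
tcp_rot: [-3.141, -0.001, -2.596]
contact_force: [-0.2, 0.3, -2.3]
grip_width: 63.7
side brown 127
  c [ 550.  -136.3  103.6] n [ 0.805  0.59  -0.062] elev -3.5 head 36.2 88
t 50.95 [ 514.1 -136.7  148.3] F [-0.  -0.4 -2.1] M [ 0.02  0.2  -0.03] 63.9
```

```bash
python3 -m pendant '[{"linear":[3.1,-11.6,0],"twist":-9},{"linear":[6.2,-23.2,0],"twist":-16.6},{"linear":[7.5,-28,0],"twist":-16.6},{"linear":[9.3,-34.8,5],"twist":-16.6},{"linear":[11.1,-41.5,10],"twist":-16.6},{"linear":[13,-48.3,15],"twist":-16.6},{"linear":[14.8,-55,19],"twist":-16.6},{"linear":[16.3,-60.9,22],"twist":-16.6},{"linear":[17.9,-66.7,25],"twist":-16.6}]'
python3 tilt.py 530 -185 90 side
```

```text
time: 52.08
tool_pos: [532.7, -203.6, 173.6]
tcp_rot: [-3.141, 0.0, -2.88]
contact_force: [-1.6, 3.8, 0.5]
grip_width: 63.9
side brown 214
  c [ 534.9 -181.5  126.3] n [-0.234  0.961 -0.145] elev -8.3 head 103.7 204
t 52.125 [ 532.9 -204.5  173.9] F [-2.2  2.8  0.9] M [ 0.99  0.67 -0.01] 63.7
```

```bash
python3 -m pendant '[{"linear":[1.6,-5.8,2],"twist":0},{"linear":[3.1,-11.6,3],"twist":0},{"linear":[4.4,-16.5,3],"twist":0},{"linear":[4.4,-16.5,3],"twist":0}]'
python3 tilt.py 533 -195 90 side
```

```text
time: 52.62
tool_pos: [537.3, -220.3, 176.5]
tcp_rot: [-3.141, 0.001, -2.88]
contact_force: [-0.5, 3.2, 2.8]
grip_width: 63.5
side brown 256
  c [ 537.3 -188.7  132.2] n [-0.243  0.97  -0.003] elev -0.2 head 104.1 239
t 52.675 [ 537.2 -220.   176.4] F [-0.5  4.   3.2] M [0.93 0.35 0.03] 63.6
```

```bash
python3 -m pendant '[{"linear":[-3,15,0],"twist":0},{"linear":[-3,50,0],"twist":6},{"linear":[0,95,0],"twist":16},{"linear":[3,140,0],"twist":26},{"linear":[5,185,0],"twist":36},{"linear":[7,230,-10],"twist":46},{"linear":[9,275,-20],"twist":56},{"linear":[10,320,-35],"twist":66},{"linear":[11,360,-45],"twist":74},{"linear":[11.5,390,-47],"twist":76.3},{"linear":[11.5,400,-47],"twist":76.3},{"linear":[11.5,400,-47],"twist":76.3}]'
python3 tilt.py 548 185 80 side
python3 - <<'E'
from h import *
a=cap('side'); cv2.imwrite('pics/tray1.png',cv2.resize(a['frame'][110:330,160:330],(510,600)))
E
```

```text
time: 54.18
tool_pos: [548.2, 180.5, 129.0]
tcp_rot: [-3.141, -0.001, -1.547]
contact_force: [-0.6, -0.3, -3.5]
grip_width: 63.4
side brown 401
  c [547.4 210.5  85. ] n [-0.029  1.    -0.009] elev -0.5 head 91.7 401
t 54.225 [548.3 179.8 129.2] F [-0.4  0.3 -3.1] M [-0.05  0.18  0.01] 63.8
```

View pics/tray1.png

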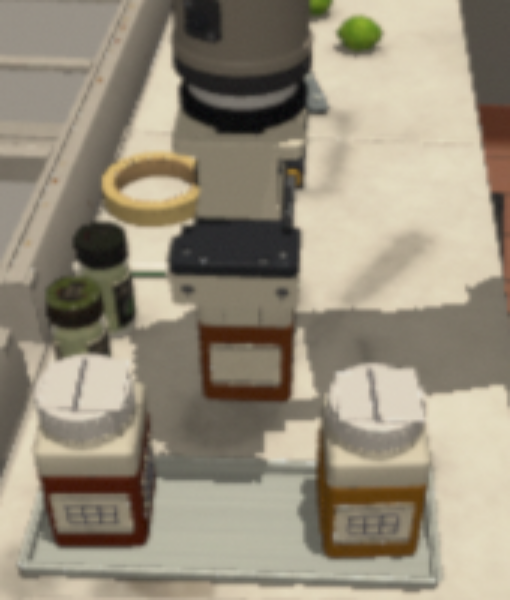

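```bash
python3 -m pendant '[{"linear":[0,20,0],"twist":0},{"linear":[0,50,0],"twist":0},{"linear":[0,80,0],"twist":0},{"linear":[0,103,0],"twist":0},{"linear":[0,110,-5],"twist":0},{"linear":[0,110,-18],"twist":0},{"linear":[0,110,-28],"twist":0},{"linear":[0,110,-33],"twist":0},{"linear":[0,110,-33],"twist":0}]'
```

```text
time: 55.4
tool_pos: [548.5, 289.7, 96.0]
tcp_rot: [3.141, -0.0, -1.549]
contact_force: [-0.5, 0.3, -2.4]
grip_width: 63.8
```

```bash
python3 -m pendant '[{"linear":[0,0,-1.5],"twist":0},{"linear":[0,0,-3],"twist":0},{"linear":[0,0,-3],"twist":0}]'
```

```text
time: 55.78
tool_pos: [548.8, 290.2, 94.9]
tcp_rot: [-3.14, 0.0, -1.548]
contact_force: [-2.2, -2.1, 6.0]
grip_width: 64.0
```

Touching the floor (about 8 N of support). Release and go straight up.

```bash
python3 -m pendant '[{"linear":[0,0,1],"twist":0},{"linear":[0,0,1],"twist":0},{"linear":[0,0,3],"twist":0},{"linear":[0,0,25],"twist":0},{"linear":[0,0,60],"twist":0},{"linear":[0,-20,100],"twist":0},{"linear":[-20,-70,120],"twist":0},{"linear":[-60,-120,120],"twist":0},{"linear":[-60,-160,120],"twist":0},{"linear":[-60,-200,120],"twist":0},{"linear":[-60,-200,120],"twist":0}]' 0
python3 - <<'E'
from h import *
for n in('side','top'):
    a=cap(n); W=cloud(a)
    for nm,lo,hi in(('near',410,505),('mid',505,592),('far',592,690)):
        m=(W[...,0]>lo)&(W[...,0]<hi)&(W[...,1]>240)&(W[...,1]<345)&(W[...,2]>136)&(W[...,2]<155)
        P=W[m]; r=cv2.minAreaRect(P[:,:2].astype(np.float32)); print(n,nm,np.round(r[0],1),np.round(r[1],1),'z',np.median(P[:,2]).round(1))
    if n=='side': s=a
    else:
        m=(W[...,2]>65)&(abs(W[...,0]-545)<50)&(abs(W[...,1]+240)<40); q=m&(a['frame'].max(-1)<60); print('pad',W[q].mean(0).round(1),q.sum())
cv2.imwrite('pics/end.png',cv2.resize(s['frame'][110:330,160:330],(510,600)))
print(bot.get_obs()['contact_force'],bot.get_obs()['time'])
E
```

```text
time: 57.15
tool_pos: [488.5, 88.3, 213.6]
tcp_rot: [-3.141, -0.0, -1.552]
contact_force: [0.9, 1.0, 0.1]
grip_width: 91.7
side near [462.6 288.9] [56.8 58.3] z 144.8
side mid [549.6 290. ] [56.6 57.7] z 145.0
side far [636.6 291.9] [56.8 56.9] z 145.0
top near [460.6 288.1] [56.6 57.3] z 143.7
top mid [546.8 289.3] [57.7 56.3] z 143.6
top far [634.4 290.9] [57.5 55.8] z 143.7
pad [ 542.1 -242.7   91. ] 73
[-0.52816654  0.11585243 -0.20934352] 57.25
```

View pics/end.png

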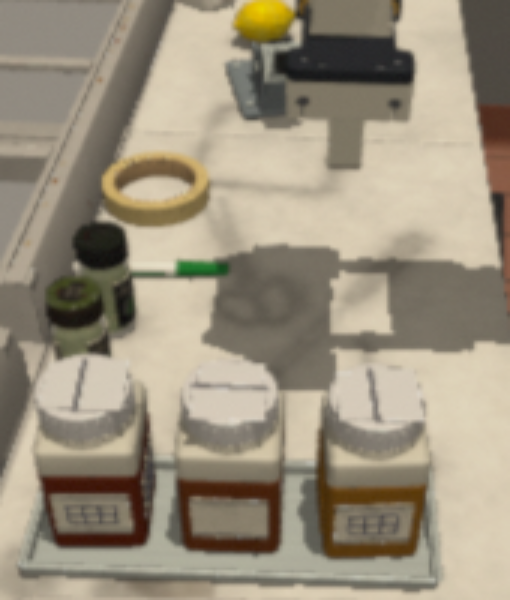

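```bash
python3 -c "
from plant import bot
print(bot.close_job())"
```

```text
the job is handed in; nothing more can be done
None
```

The tub's left, front and right panels were pressed on the date stamp in that order. It now stands upright in the tray gap, released, and I handed the job in at 57.3 s.

**Presses:** The push along the pressing direction was about 11.5, 11.5 and 9 N, against the 7 N the spring needs at its end. On the third I then went about 2 mm further and did not read the force again. By camera, the panel centres were 1.5 to 2.5 mm from where the pad should sit when fully home. The tilt was 30.5 to 32.7° against 30°, and heading was within about 1° of square.

**Last look:**
- All three tubs are upright, with cap tops at equal heights.
- The tub is within about 2 mm of the midpoint between the finished tubs, which moved less than about 2 mm.
- The pad is back at its rest position, and the robot is clear with no force on it.

**What went wrong or disagreed:**
- Tilting the tub by dragging it on the table slipped three times (after presses 1 and 2, and before press 3). I rotated it against the stamp head instead.
- In the first of those rotations the wrist briefly read about 40 N. The ramming limit is 60 N.
- I inferred that the head was fully home from the forces and positions; no camera measured its travel.
- The front panel still looks blank in the last picture. I took that to mean the picture does not show stamp marks, but I could not confirm it.

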